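# Refit the wax melter's control knob

### The job

The black knob has come off the wax melter. Put it back on the bare plastic spindle: press it down only lightly while slowly turning it clockwise until it drops fully home on the console, then turn it on clockwise so that its pointer points at the bar-shaped mark, and let go. Leave the candle, the paint bottle and the glass cup alone.

Things in the scene. Friction and masses are not known exactly. Their poses are not given: they have to be found in the camera images.
- knob_center (a point): Centre of the loose knob (about 60 g, rigid black plastic, 44 mm tall without its pointer rib), 22 mm above its underside, on its axis. It starts standing upright on the table. Below the cap: a neck 37 mm in diameter with a round bore open downward, 12 mm in diameter, 26 mm deep, and from it a key slot 5.6 mm wide out to 14.5 mm from the axis. +z up, +x towards the pointer; the slot lies under the pointer (+x).
- cap_center (a point): Middle of the knob's cap, where to grip it: round, 42 mm in diameter, from 26 to 44 mm above the knob's underside. This point is on the knob's axis, 35 mm above its underside.
- pointer_tip (a point): Outer end of the straight raised white pointer rib (17 mm long, 3 mm high, seen only) on the cap's top, 20 mm from the knob's axis along its +x, 44 mm above its underside.
- melter: Wax melter, fixed: a white control console 150 x 150 mm, top 60 mm high, the spindle upright in its middle; beside it a steel pot (208 mm in diameter, 130 mm high, lid button to 150 mm), its axis 200 mm along +y and 20 mm along +x from the spindle. Origin on the spindle's axis at table height; +z up, +x away from the robot at yaw 0.
- spindle_top (a point): Top of the spindle's round core (10 mm in diameter, 24 mm high), on the axis, 24 mm above the console's top; the core enters the knob's bore at any angle. This point's axes are the melter's and do not turn with the spindle. With the knob fully home, the knob's centre is 2 mm below this point. Pressing the knob down on the key with more than 20 N breaks the key; forces of more than 60 N anywhere break the melter.
- key_top (a point): Point on the spindle's axis at the height of its key's top, 10 mm above the console. The key is a fin on the core, 4 mm wide (3 mm at its top edge), out to 13 mm from the axis. A knob at a wrong angle stands on it, 10 mm too high; with its slot over the key (about 0.08 rad play either way) it drops 10 mm. The key's direction is not measured: at the start it points 0.6 to 2.8 rad counterclockwise, seen from above, from the mark.
- spindle_foot (a point): Foot of the spindle, on the axis, at the console's top, where the underside of a fully home knob rests. The spindle is held by a friction torque of 0.06 N m: it stays put under a light rub of the knob but turns with the seated knob, and stays where it is left. Its end stop is 0.4 rad clockwise beyond the mark.
- mark (a point): Middle of the black bar-shaped mark (20 x 5 mm, 2 mm high, seen only) on the console's top, 45 mm from the spindle's axis along the melter's -x. The knob's pointer must point at it (within 0.2 rad). A row of small dots leads counterclockwise from it.
- candle: Bystander: pillar candle, 60 mm in diameter, 60 mm tall, origin at the centre of its underside.
- paint_bottle: Bystander: small paint bottle, 42 mm in diameter, 90 mm tall, origin at the centre of its underside.
- brush_cup: Bystander: empty glass cup, 70 mm in diameter, 85 mm tall, origin at the centre of its underside.
Mind the look-alikes: they are no part of the job. Of the things like the part that bears knob_center, leave any that is purple or turquoise; of the rest the larger one is meant.

How it is judged:
By the outcome, as a careful person would: the job done as asked, in the order asked, and still so for the second after the job is handed in, with the robot touching nothing.
It also fails if it takes over 58 s, if anything falls off the work surface, if the arm or the gripper's body presses on something with over 40 N, if the wrist force passes 120 N, or if a joint passes its speed limit or range.

### The arm

A 6-joint arm with a two-finger parallel gripper is mounted at the origin on the work surface. World frame = base frame: x ahead of the robot, y to its left, z up, the work surface at z = 0. Lengths are in m, angles in rad, forces in N, time in s.
With the tool pointing down it reaches from about 0.275 to 0.875 m from the base axis. Payload 12.5 kg.
Tool frame: the origin (TCP) lies at the very end of the fingers, on their centre line; the grasp point (between the pads) lies 19 mm behind it; x points along the fingers, y is the direction in which the jaws open and shut, and the axes are right-handed (so a half turn about x gives the same grasp; the last joint's range is limited). The gripper opens to 85 mm and grips with 20 to 120 N. Pads are 22 mm wide; open, the fingers measure 114 mm over their backs; the gripper's body (76 mm by 85 mm) begins 54 mm behind the grasp point. The pads swing forward as they close: fully open they stand 13 mm farther back than shut.
Start: joints at [-1.258, 0.351, 1.652, -0, 1.139, -0.085], TCP at [0.213, -0.507, 0.231] pointing down, gripper open.
Joint ranges: [-2.75, 2.75], [-0.79, 2.1], [0.01, 2.65], [-1.57, 4.71], [0.07, 3.14], [-2.87, 2.87]. Speed limits (rad/s): [2.22, 2.22, 2.79, 3.14, 3.14, 3.14].

### API

Orientations are given as a 3x3 rotation matrix whose columns are the frame's x, y, z axes.
In Python, from bench import manip gives the robot as it stands. Calls block until the motion is done:
- manip.move_ptp(position, orientation): joint-space move of the TCP to a pose.
- manip.move_l(position, attitude=None, max_speed=0.15): straight line of the TCP; attitude=None keeps the orientation; max_speed is the mean speed in m/s.
- manip.move_j(angles): joint-space move.
- manip.set_gripper(opening, effort=None): opening from 0.0 (shut) to 1.0 (fully open); effort is the grip in N (None keeps the last); returns when the fingers have stopped.
- manip.dwell(seconds).
- manip.inverse_kinematics(position, orientation): joint angles nearest the present ones, or None.
- manip.grab_frame(name): name is "side" or "top"; returns (picture, depth): 420x560x3 uint8, red, green, blue; 420x560 float32, m along the optical axis (not along the pixel's ray), 0 where there is no reading.
- manip.get_calibration(name): a dict with "camera_matrix" (3x3 intrinsics, pixels), "R" (3x3) and "t" (3): a world point X has camera coordinates R X + t. Camera axes: x right, y down, z forward; pixel columns grow to the right and rows downward; lengths in m; the calibration is good to about 2 mm. A picture is of the moment at which its call begins. get_calibration takes no time and is no camera call.
A pose or a line that the arm cannot do raises manip.Unreachable and nothing moves.
- manip.sign_off(): hands the job in, once; it reports no verdict.
Trained networks look in the newest picture that a camera, given by its name, has taken for a name from the list of things; names that differ only in an ending like _2 or _b are one class to them, and where a whole thing is asked for, a point or a joint stands for the part that bears it (a point fixed in the world has none). Each returns a list of dicts, best first, with "confidence" (0 to 1); they miss things now and then, are a little off and sometimes report something else, mostly with a low value. They report only what shows in the picture. A call takes as long as a camera call. They do not tell look-alikes from the thing itself.
- manip.look_for(camera, name): "at" ([x, y, z] in m, in world coordinates, good to about 4 mm: the middle of the surface that is visible of it).
Readings, each from a call of its own:
- manip.current_time(): time.
- manip.current_qpos(): joint angles.
- manip.current_joint_vel(): joint speeds.
- manip.current_joint_torque(): joint torques, N m.
- manip.current_ee_pos(): TCP position.
- manip.current_tcp_rot(): TCP orientation.
- manip.current_force(): force on the tool from outside, world axes, zero at the start.
- manip.current_ft_torque(): the same for the moment, N m.
- manip.current_grip_width(): opening from 0.0 (shut) to 1.0 (fully open).
Only numpy, scipy, OpenCV 4.12 (cv2) and the standard library are available. Lean on these libraries where they do the work, as an engineer would, in place of code of your own. Each camera call takes 0.05 s, during which the arm holds its last target.

## Working session

There is one attempt and no reset: what is moved stays moved. The work goes in short steps, each a Python script; the robot and the scene stay as the last script left them, time stands still between calls to the robot, and variables do not carry over. Pictures are saved under pics/ and viewed, and the job is handed in when it is done.

```bash
ls; mkdir -p pics; python3 - <<'E'
from bench import manip
import cv2, numpy as np
for c in ("side","top"):
    im,d=manip.grab_frame(c); cv2.imwrite(f"pics/{c}0.png",im[:,:,::-1]); np.savez(f"{c}0.npz",im=im,d=d)
    for n in ("knob_center","pointer_tip","spindle_top","mark","key_top","melter"):
        for r in manip.look_for(c,n): print(c,n,np.round(r["at"],3),round(r["confidence"],2))
    k=manip.get_calibration(c); print(np.round(k["camera_matrix"],1),np.round(k["R"],3),np.round(k["t"],3))
print(manip.current_time(), manip.current_tcp_rot())
E
```

```text
pics
side knob_center [ 0.551 -0.109  0.029] 0.78
side knob_center [ 0.512 -0.18   0.041] 0.7
side knob_center [ 0.605 -0.155  0.041] 0.68
side knob_center [ 0.506 -0.268  0.031] 0.67
side pointer_tip [ 0.511 -0.181  0.04 ] 0.95
side pointer_tip [ 0.507 -0.266  0.031] 0.78
side pointer_tip [ 0.608 -0.153  0.042] 0.68
side pointer_tip [ 0.551 -0.112  0.033] 0.61
side spindle_top [0.564 0.229 0.128] 0.59
side mark [0.56  0.228 0.128] 0.63
side key_top [0.561 0.232 0.129] 0.63
side melter [0.561 0.229 0.124] 0.91
[[498.6   0.  283.8]
 [  0.  498.6 211.2]
 [  0.    0.    1. ]] [[-0.976 -0.219  0.014]
 [-0.159  0.665 -0.729]
 [ 0.151 -0.714 -0.684]] [0.498 0.229 0.827]
top knob_center [ 0.551 -0.123  0.036] 0.61
top knob_center [ 0.512 -0.198  0.043] 0.58
top knob_center [ 0.607 -0.167  0.044] 0.55
top knob_center [ 0.508 -0.273  0.032] 0.47
top pointer_tip [ 0.511 -0.193  0.039] 0.91
top pointer_tip [ 0.606 -0.168  0.045] 0.8
top pointer_tip [ 0.51  -0.275  0.036] 0.79
top spindle_top [0.559 0.222 0.127] 0.89
top mark [0.551 0.223 0.125] 0.67
top key_top [0.557 0.221 0.125] 0.93
top melter [0.556 0.221 0.124] 0.9
[[485.1   0.  285.6]
 [  0.  485.1 204.8]
 [  0.    0.    1. ]] [[ 0.029 -0.999 -0.025]
 [-0.993 -0.025 -0.117]
 [ 0.116  0.028 -0.993]] [-0.13   0.526  0.906]
0.7 [[ 6.55533099e-06  3.87377752e-01 -9.21921080e-01]
 [-4.23498573e-05 -9.21921079e-01 -3.87377752e-01]
 [-9.99999999e-01  4.15826156e-05  1.03618947e-05]]
```

View pics/side0.png

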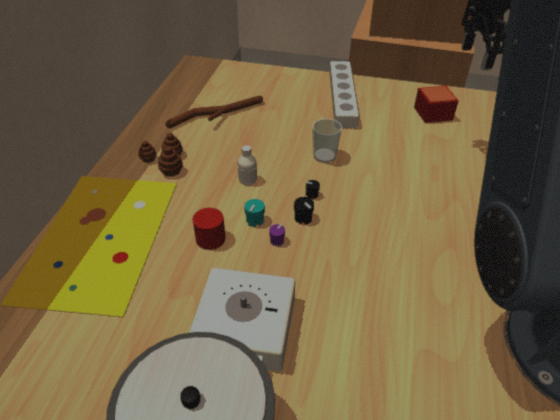

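View pics/top0.png

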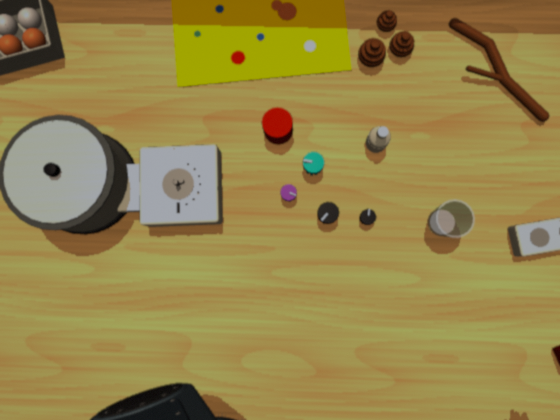

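In the top picture there are four candidate knobs: turquoise (313,162), purple (289,192), large black (328,213) and small black (367,217). Purple and turquoise are excluded, and the larger of the remaining two is the one at (328,213). I'll confirm that in a crop, along with the spindle at about (178,184).

```bash
python3 - <<'E'
import cv2, numpy as np
im=np.load("top0.npz")["im"][:,:,::-1]
a=cv2.resize(im[190:240,300:390],None,fx=8,fy=8,interpolation=cv2.INTER_CUBIC)[:,:400]
b=cv2.resize(im[138:230,133:225],None,fx=4.35,fy=4.35,interpolation=cv2.INTER_CUBIC)[:400,:400]
a=cv2.resize(im[190:240,300:390],(720,400),interpolation=cv2.INTER_CUBIC)[:, :]
cv2.imwrite("pics/crop_k.png",cv2.convertScaleAbs(a,alpha=1.6)); cv2.imwrite("pics/crop_s.png",cv2.resize(b,(600,600)))
E
```

```text
(no output)
```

View pics/crop_k.png

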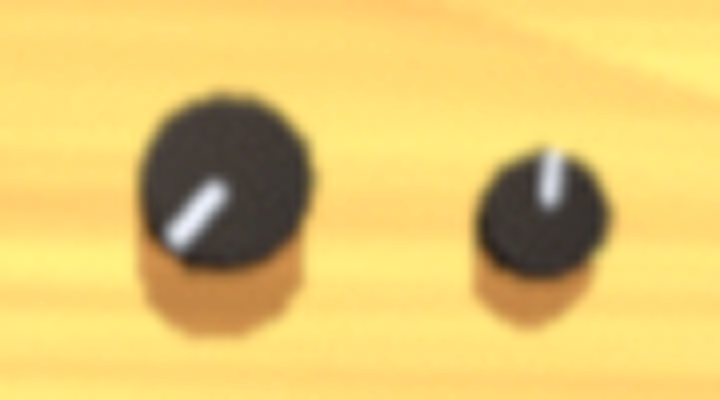

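View pics/crop_s.png

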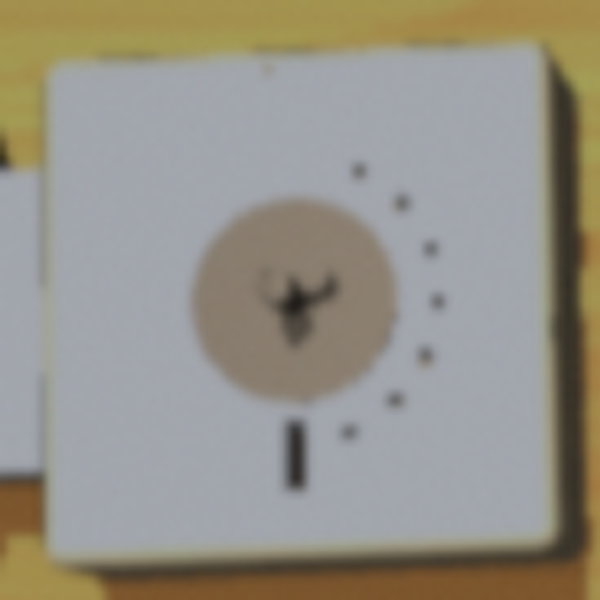

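The crop confirms it: the large black knob has its white pointer toward the lower left, and the small black one is clearly smaller. On the spindle, a dark feature, possibly the key, points right and slightly up. The mark is straight below (towards the robot). Next I'll measure these precisely.

```bash
cat > h.py <<'E'
import numpy as np, cv2
from bench import manip
def ray(c,uv,z):
    k=manip.get_calibration(c); K,R,t=(np.array(k[n]) for n in("camera_matrix","R","t"))
    uv=np.atleast_2d(uv).astype(float); v=np.c_[uv,np.ones(len(uv))]@np.linalg.inv(K).T@R
    o=-R.T@t; s=(z-o[2])/v[:,2]; return o+v*s[:,None]
def proj(c,X):
    k=manip.get_calibration(c); K,R,t=(np.array(k[n]) for n in("camera_matrix","R","t"))
    q=(np.atleast_2d(X)@R.T+t)@K.T; return q[:,:2]/q[:,2:]
def rot(a):  # tool down, jaw axis y at yaw a
    x=np.array([0,0,-1.]); y=np.array([np.cos(a),np.sin(a),0]); return np.c_[x,y,np.cross(x,y)]
E
python3 - <<'E'
from h import *
from scipy.optimize import least_squares
def circ(p):
    f=least_squares(lambda q:np.hypot(p[:,0]-q[0],p[:,1]-q[1])-q[2],[*p.mean(0),.02],loss="soft_l1",f_scale=.001); return f.x, np.sqrt(np.mean(f.fun**2))
for c in("top","side"):
    f=np.load(c+"0.npz"); im=f["im"].astype(int); d=f["d"]
    u0,v0=proj(c,[.512,-.195,.044])[0]
    # knob contour
    v,u=np.mgrid[:420,:560]; loc=np.hypot(u-u0,v-v0)<20
    white=loc&(im.min(2)>110)
    dark=loc&(im.max(2)<85)
    m=((dark|white)*255).astype(np.uint8); 
    cs=max(cv2.findContours(m,0,1)[0],key=cv2.contourArea)[:,0]
    hull=cv2.convexHull(cs)[:,0]
    W=ray(c,hull,.044)[:,:2]; print(c,"knob",np.round(circ(W)[0],4),len(hull),"white",white.sum())
    wp=ray(c,np.c_[u[white],v[white]],.047)[:,:2]; print(" rib mean",wp.mean(0), "spread",np.ptp(wp,0))
    w=wp-wp.mean(0); print(" dir",np.linalg.svd(w)[2][0])
    # mark + dots
    s=ray(c,np.c_[u.ravel(),v.ravel()],.060)[:,:2].reshape(420,560,2)
    ds=np.hypot(s[...,0]-.556,s[...,1]-.226)
    g=im.max(2)
    dk=((ds<.06)&(g<110)).astype(np.uint8)
    n,l,st,ce=cv2.connectedComponentsWithStats(dk)
    for i in range(1,n): print("  blob",st[i,4],np.round(ce[i],1),np.round(ray(c,ce[i],.06)[0,:2],4))
    k=manip.get_calibration(c)
    print(" depth near spindle",np.round(ray(c,proj(c,[.556,.226,.06]),.06),3))
    # points by depth higher than .063 near spindle
    K,R,t=(np.array(k[n]) for n in("camera_matrix","R","t"))
    P=(np.stack([(u-K[0,2])/K[0,0]*d,(v-K[1,2])/K[1,1]*d,d],-1)-t)@R
    hi=(np.hypot(P[...,0]-.556,P[...,1]-.224)<.03)&(P[...,2]>.063)
    print(np.round(np.c_[u[hi],v[hi],P[hi]*1000],0).astype(int).tolist())
    con=(np.hypot(P[...,0]-.556,P[...,1]-.224)<.06)&(P[...,2]<.063)&(P[...,2]>.05); print(" console z",np.median(P[con][:,2]))
    b=cv2.resize(f["im"][:,:,::-1][int(v0*0)+0:1,0:1],(1,1))
im=np.load("side0.npz")["im"][:,:,::-1]
cv2.imwrite("pics/crop_ss.png",cv2.convertScaleAbs(cv2.resize(im[275:335,205:285],(800,600),interpolation=cv2.INTER_CUBIC),alpha=1.3))
im=np.load("top0.npz")["im"][:,:,::-1]
cv2.imwrite("pics/crop_st.png",cv2.convertScaleAbs(cv2.resize(im[164:204,158:198],(600,600),interpolation=cv2.INTER_NEAREST),alpha=1.5))
E
```

```text
top knob [ 0.5145 -0.1957  0.0201] 17 white 19
 rib mean [ 0.50717757 -0.18859509] spread [0.01157722 0.0110788 ]
 dir [-0.77687224  0.62965825]
  blob 1440 [111.8 187. ] [0.5511 0.2129]
 depth near spindle [[0.556 0.226 0.06 ]]
[[86, 162, 584, 233, 131], [88, 162, 584, 231, 130], [89, 162, 584, 229, 130], [90, 162, 585, 228, 128], [91, 162, 585, 226, 128], [92, 162, 585, 224, 128], [93, 162, 585, 223, 126], [94, 162, 585, 220, 129], [95, 162, 584, 218, 130], [96, 162, 585, 217, 128], [84, 163, 582, 238, 129], [85, 163, 582, 235, 130], [86, 163, 583, 236, 126], [87, 163, 582, 232, 130], [88, 163, 582, 230, 130], [89, 163, 583, 230, 127], [91, 163, 583, 225, 129], [92, 163, 583, 224, 128], [93, 163, 583, 222, 129], [94, 163, 583, 220, 130], [95, 163, 583, 219, 126], [96, 163, 583, 216, 130], [97, 163, 583, 214, 131], [98, 163, 583, 213, 129], [99, 163, 583, 211, 129], [83, 164, 580, 239, 129], [84, 164, 580, 237, 130], [85, 164, 580, 235, 131], [86, 164, 581, 234, 129], [87, 164, 581, 232, 130], [88, 164, 581, 231, 129], [89, 164, 581, 229, 129], [90, 164, 581, 228, 127], [91, 164, 58
[... 27864 characters left out ...]
7, 560, 254, 131], [205, 377, 559, 253, 131], [206, 377, 558, 253, 131], [207, 377, 556, 254, 132], [208, 377, 555, 254, 133], [209, 377, 554, 251, 129], [210, 377, 553, 252, 132], [211, 377, 552, 252, 131], [212, 377, 550, 252, 131], [213, 377, 549, 252, 133], [214, 377, 548, 251, 132], [215, 377, 547, 250, 129], [216, 377, 545, 250, 131], [217, 377, 544, 250, 131], [219, 377, 542, 249, 131], [221, 377, 539, 249, 130], [209, 378, 554, 253, 130], [211, 378, 551, 253, 131], [212, 378, 550, 252, 130], [213, 378, 549, 252, 130], [214, 378, 547, 252, 131], [215, 378, 546, 252, 131], [217, 378, 544, 251, 130]]
  return _methods._mean(a, axis=axis, dtype=dtype,
  ret = ret.dtype.type(ret / rcount)
```

View pics/crop_ss.png

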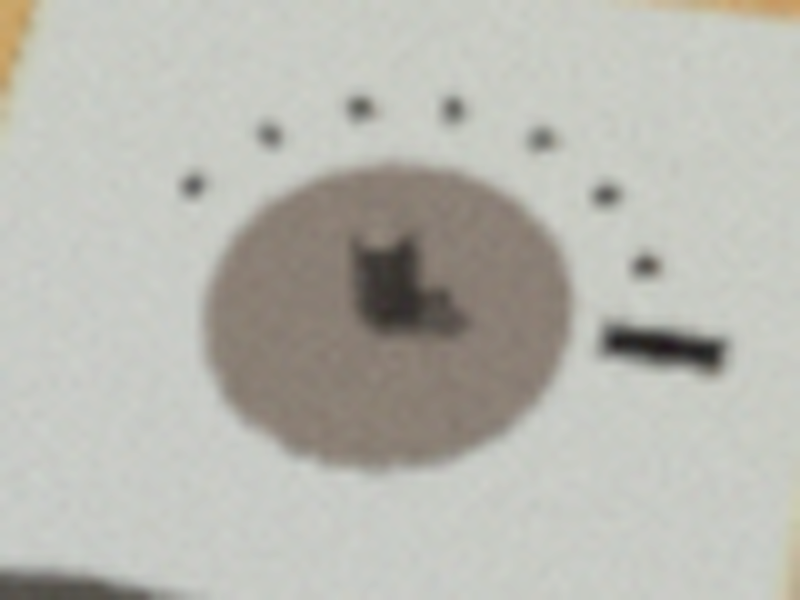

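View pics/crop_st.png

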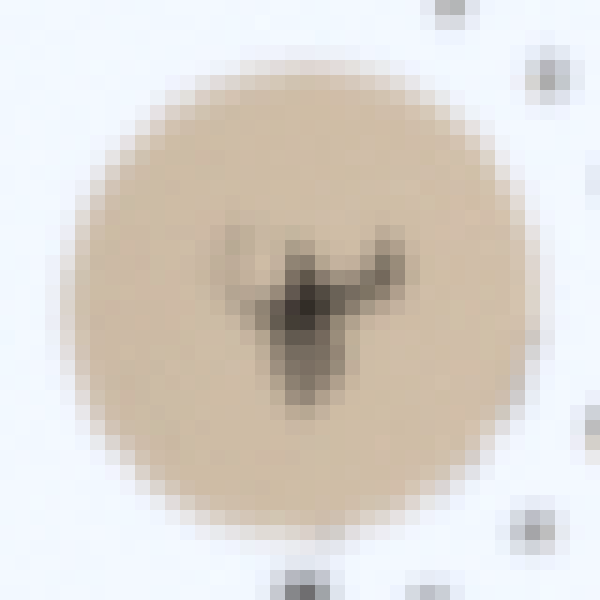

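The network's "melter" and "spindle" hits were on the pot (z≈0.128), so I rejected them. In the pictures the spindle is at about (178,184) in top and (244,305) in side. In the top crop, allowing for shadow, the key appears to point right and up (about 2.1 rad CCW of the mark). I'll measure the disc and mark geometrically at z=0.06.

```bash
python3 - <<'E'
from h import *
def run(c,s0):
    f=np.load(c+"0.npz"); im=f["im"].astype(int); d=f["d"]
    v,u=np.mgrid[:420,:560]
    k=manip.get_calibration(c); K,R,t=(np.array(k[n]) for n in("camera_matrix","R","t"))
    P=(np.stack([(u-K[0,2])/K[0,0]*d,(v-K[1,2])/K[1,1]*d,d],-1)-t)@R
    G=ray(c,np.c_[u.ravel(),v.ravel()],.06)[:,:2].reshape(420,560,2)
    c0=ray(c,s0,.06)[0,:2]; r=np.hypot(*(G-c0).transpose(2,0,1))
    print(c,"c0",c0,"console z",np.median(P[(r<.05)&(r>.035)][:,2]))
    # disc: red-blue difference
    rb=im[...,0]-im[...,2]; disc=((r<.035)&(rb>6)).astype(np.uint8)
    disc=cv2.morphologyEx(disc,cv2.MORPH_CLOSE,np.ones((7,7)))
    cs=max(cv2.findContours(disc,0,cv2.CHAIN_APPROX_NONE)[0],key=cv2.contourArea)[:,0]
    w=ray(c,cs,.06)[:,:2]; (x,y),rr=cv2.minEnclosingCircle((w*1000).astype(np.float32))
    A=np.c_[2*w,np.ones(len(w))]; q=np.linalg.lstsq(A,(w**2).sum(1),rcond=None)[0]; print(" disc ",q[:2],np.sqrt(q[2]+q[:2]@q[:2]))
    dk=((r<.06)&(r>.03)&(im.max(2)<(95))).astype(np.uint8); n,l,st,ce=cv2.connectedComponentsWithStats(dk)
    for i in range(1,n):
        if st[i,4]>8:
            g=ray(c,ce[i],.061)[0,:2]; print(" mark?",st[i,4],np.round(ce[i],1),np.round(g,4),"dist",np.hypot(*(g-q[:2])),"ang",np.arctan2(*(g-q[:2])[::-1]))
    hi=(r<.05)&(P[...,2]>.066)&(P[...,2]<.1); print(np.round(np.c_[u[hi],v[hi],P[hi]*1000],0).astype(int).tolist()[:40])
run("top",[178,184]); run("side",[244,305])
# knob in side
f=np.load("side0.npz");im=f["im"].astype(int);v,u=np.mgrid[:420,:560];u0,v0=proj("side",[.5145,-.1957,.044])[0];print(u0,v0)
for X in([.5145,-.1957,.044],[.5145,-.1957,0]):print(proj("side",X))
cv2.imwrite("pics/ks.png",cv2.convertScaleAbs(cv2.resize(f["im"][190:230,285:325,::-1],(600,600),interpolation=cv2.INTER_NEAREST),alpha=1.5))
print(manip.inverse_kinematics([.5145,-.1957,.2],rot(0)))
E
```

```text
top c0 [0.55982432 0.08749481] console z 0.05879999673302073
 disc  [0.56074611 0.08815749] 0.02890734546658681
 mark? 26 [177.9 207.5] [0.5153 0.085 ] dist 0.04554347746622281 ang -3.0713305801432176
[[174, 179, 565, 90, 83], [175, 179, 566, 88, 82], [173, 180, 563, 91, 84], [174, 180, 563, 89, 84], [175, 180, 564, 88, 83], [176, 180, 564, 86, 83], [177, 180, 564, 85, 79], [181, 180, 566, 80, 69], [182, 180, 566, 78, 69], [172, 181, 562, 94, 80], [173, 181, 562, 91, 83], [174, 181, 562, 90, 82], [175, 181, 562, 87, 83], [176, 181, 562, 86, 80], [177, 181, 562, 84, 82], [178, 181, 564, 85, 72], [179, 181, 564, 83, 70], [180, 181, 564, 81, 71], [181, 181, 565, 81, 66], [182, 181, 564, 78, 70], [183, 181, 565, 76, 68], [173, 182, 560, 91, 83], [174, 182, 560, 89, 84], [175, 182, 560, 87, 83], [176, 182, 560, 85, 84], [177, 182, 560, 84, 82], [178, 182, 561, 83, 77], [179, 182, 562, 84, 68], [180, 182, 563, 82, 67], [181, 182, 563, 80, 67], [173, 183, 558, 91, 81], [174, 183, 558, 89, 82], [175, 183, 558, 87, 84], [176, 183, 558, 85, 84], [177, 183, 559, 84, 80], [178, 183, 560, 84, 73]
[... 802 characters left out ...]
4], [241, 299, 560, 91, 84], [242, 299, 559, 91, 85], [243, 299, 557, 91, 85], [244, 299, 556, 91, 85], [245, 299, 554, 90, 84], [240, 300, 562, 91, 81], [241, 300, 560, 92, 83], [242, 300, 558, 93, 84], [243, 300, 556, 93, 85], [244, 300, 555, 93, 86], [245, 300, 554, 89, 81], [240, 301, 562, 92, 79], [241, 301, 561, 91, 79], [242, 301, 559, 92, 81], [243, 301, 557, 92, 82], [244, 301, 556, 91, 81], [245, 301, 554, 91, 80], [240, 302, 563, 89, 73], [241, 302, 561, 92, 77], [242, 302, 559, 93, 79]]
303.13910300007586 203.64733960845018
[[303.139103   203.64733961]]
[[302.29676601 219.1876873 ]]
[-4.48044906e-01  3.86165333e-01  1.68354881e+00 -4.44089210e-16
  1.07187851e+00 -4.48044906e-01]
```

View pics/ks.png

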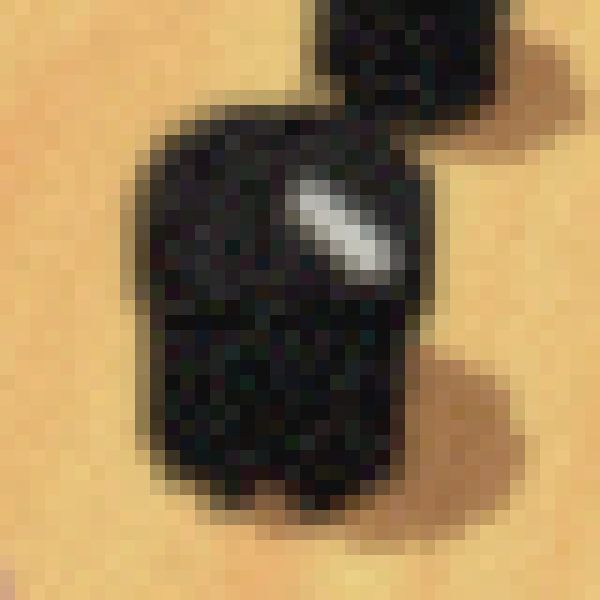

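The top and side views agree to about 2–3 mm. Spindle is at about (0.5596, 0.0867), mark direction about -3.09 rad. Depth points at z≈69 mm put the key near -1.0 rad in world, which is about 2.1 rad CCW of the mark. The knob is at (0.5145, -0.1957) with its pointer at about 2.40 rad. The bore has only 1 mm of clearance, so I'll grip the knob in two perpendicular directions. That centres it exactly in the hand and reveals the camera bias.

```bash
python3 - <<'E'
from h import *
P=np.array([.5145,-.1957])
print(manip.current_time())
manip.set_gripper(.75,30)
manip.move_ptp([*P,.10],rot(.37)); print(manip.current_time(), manip.current_qpos())
manip.move_l([*P,.015],max_speed=.12)
manip.set_gripper(.3,25); print("w1",manip.current_grip_width(),manip.current_force(),manip.current_time())
manip.set_gripper(.7)
manip.move_l([*P,.06],max_speed=.15); 
im,d=manip.grab_frame("side"); cv2.imwrite("pics/s1.png",im[:,:,::-1]); print(manip.current_time())
E
```

```text
0.7
2.7083 [-4.49543051e-01  5.21618618e-01  1.75827886e+00 -1.37215124e-04
  8.61017508e-01 -8.17620543e-01]
w1 0.48203257155936097 [-2.39856922  0.81573249  5.93518482] 3.8917
4.7167
```

View pics/s1.png

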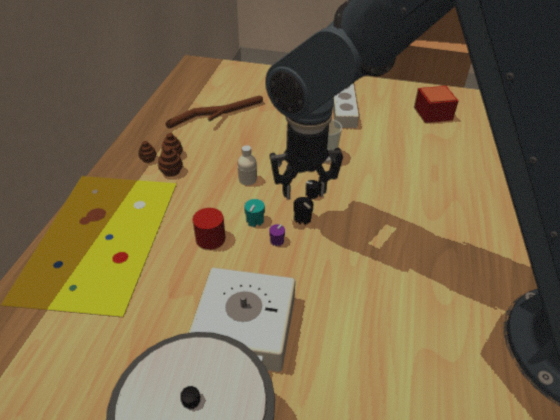

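The gripper is open directly above the knob at (304,211), and the neighbours are undisturbed. Now the second, perpendicular grip, then lift.

```bash
python3 - <<'E'
from h import *
P=np.array([.5145,-.1957])
print("F free",manip.current_force(),manip.current_ee_pos())
manip.move_ptp([*P,.06],rot(-1.2))
manip.move_l([*P,.0155],max_speed=.12); print("F before",manip.current_force())
manip.set_gripper(.3,40); print("w2",manip.current_grip_width(),manip.current_force(),manip.current_time())
manip.move_l([*P,.06],max_speed=.12)
im,d=manip.grab_frame("side"); cv2.imwrite("pics/s2.png",im[:,:,::-1]); np.savez("s2.npz",im=im,d=d)
print(manip.current_force(),manip.current_ft_torque(),manip.current_grip_width(),manip.current_time())
cv2.imwrite("pics/s2c.png",cv2.convertScaleAbs(cv2.resize(im[130:230,250:370,::-1],(720,600),interpolation=cv2.INTER_CUBIC),alpha=1.6))
E
```

```text
F free [ 0.73345338 -0.69909704 -0.83974359] [ 0.51409102 -0.19550195  0.05927419]
F before [ 0.61877179 -0.21299121 -0.01915183]
w2 0.46975303557879405 [-1.29889931  0.43873536  6.35889375] 6.9333
[ 0.43655191 -1.00035377 -0.41689128] [0.02319284 0.01061321 0.01240524] 0.4747373728934431 7.5083
```

View pics/s2c.png

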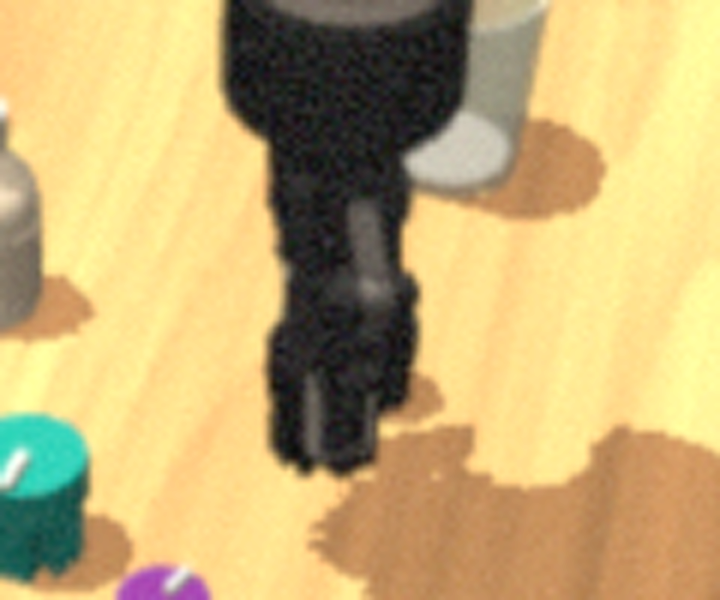

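The knob's old spot on the table (about (302,219)) is empty and the grip width is 40 mm, so the knob is held. Its lower part shows below the fingers. I'll carry it over the spindle with the jaws sideways to the side camera and compare the neck with its predicted projection.

```bash
python3 - <<'E'
from h import *
P=np.array([.5145,-.1957]); S=np.array([.5596,.0867])
manip.move_l([*P,.15],max_speed=.25)
manip.move_ptp([*S,.150],rot(.41)); manip.dwell(.2)
for c in("side","top"):
    im,d=manip.grab_frame(c); cv2.imwrite(f"pics/{c}3.png",im[:,:,::-1]); np.savez(c+"3.npz",im=im,d=d)
e=manip.current_ee_pos(); print(e,manip.current_force(),manip.current_time(),manip.current_qpos())
print(proj("side",[e[0],e[1],e[2]-.0155]),proj("top",[e[0],e[1],e[2]-.0155]))
im=np.load("side3.npz")["im"]
cv2.imwrite("pics/s3c.png",cv2.convertScaleAbs(cv2.resize(im[215:315,190:310,::-1],(720,600),interpolation=cv2.INTER_CUBIC),alpha=1.8))
im=np.load("top3.npz")["im"]
cv2.imwrite("pics/t3c.png",cv2.convertScaleAbs(cv2.resize(im[135:235,130:250,::-1],(720,600),interpolation=cv2.INTER_CUBIC),alpha=1.8))
E
```

```text
[0.55970004 0.08603344 0.15000481] [ 1.4679357  -1.28711234 -0.6851876 ] 9.4167 [ 7.03259601e-02  4.75243283e-01  1.68467150e+00 -3.73722770e-05
  9.81643295e-01 -3.38143263e-01]
[[240.88224708 276.26428797]] [[168.27886887 177.23441856]]
```

View pics/s3c.png

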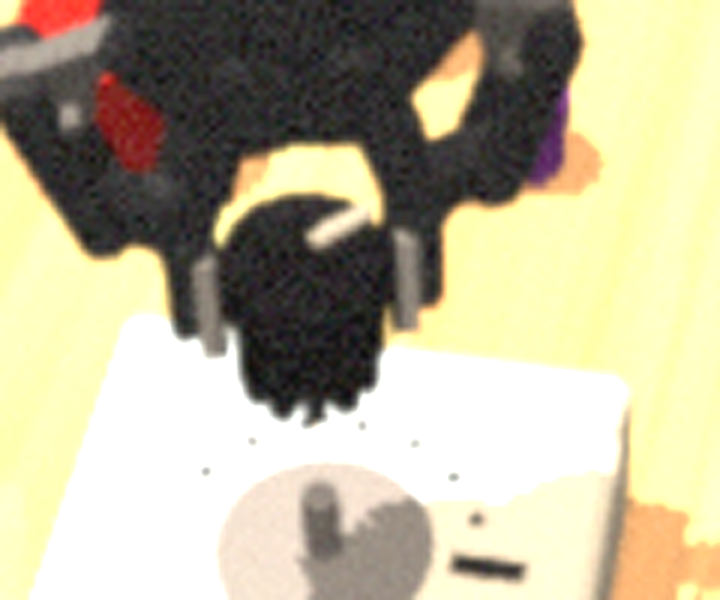

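View pics/t3c.png

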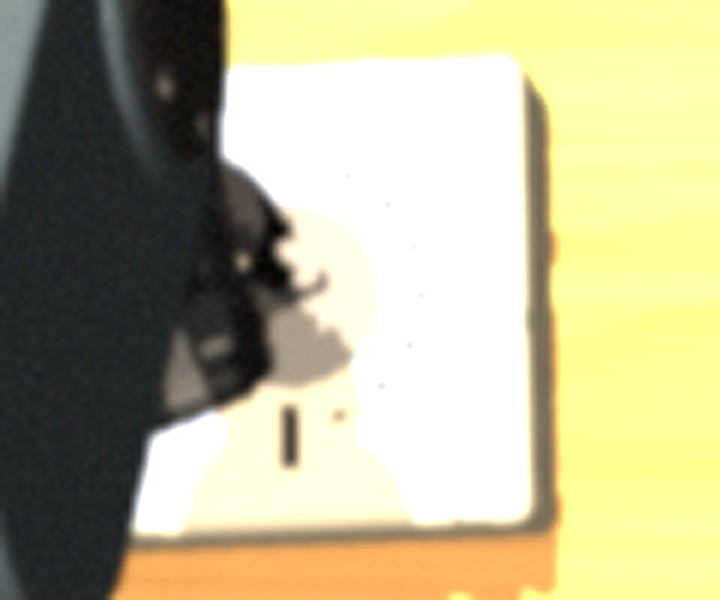

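The side crop shows the knob held upright. Its rib points upper right (340,225), and the notched neck bottom is at about y=410. The core is below at (320,490–555). In top, the core and key shadow confirm the key points right and up. Next I'll fit the side image offset from the held knob and apply it to the core and disc.

```bash
cat > fit.py <<'E'
from h import *
from scipy.optimize import minimize
SS=8
th=np.linspace(0,2*np.pi,60)
def cyl(cx,cy,z0,z1,r): return np.array([[cx+r*np.cos(a),cy+r*np.sin(a),z] for z in(z0,z1) for a in th])
def render(c,cyls,off,roi):
    u0,v0,w,h=roi; m=np.zeros((h*SS,w*SS),np.uint8)
    for q in cyls:
        p=(proj(c,q)+off-[u0-.5,v0-.5])*SS-.5
        cv2.fillConvexPoly(m,cv2.convexHull(np.round(p).astype(np.int32))[:,0],255)
    return cv2.resize(m,(w,h),interpolation=cv2.INTER_AREA).astype(float)/255
E
python3 - <<'E'
from fit import *
f=np.load("side3.npz"); g=f["im"].astype(float).mean(2)
e=[.5597,.08603,.150]; zu=e[2]-.0155
roi=(224,258,36,30); u0,v0,w,h=roi; ob=g[v0:v0+h,u0:u0+w]
cy=[cyl(e[0],e[1],zu,zu+.026,.0185)]
# neck only region: rows below cap; normalise
t=np.clip((ob-25)/(120-25),0,1); dark=1-t
cap=cyl(e[0],e[1],zu+.026,zu+.044,.021)
best=[]
for du in np.arange(-4,4.1,.25):
    for dv in np.arange(-4,4.1,.25):
        m=render("side",cy+[cap],[du,dv],roi)
        # use rows of the neck and below
        r0=272-v0
        rows=slice(r0,None); cols=slice(4,34)
        best.append((np.mean((m[rows,cols]-dark[rows,cols])**2),du,dv))
best.sort(); print(best[:4])
np.savetxt("/dev/stdout",ob[10:].astype(int),fmt="%3d")
E
```

```text
[(np.float64(0.02731019756589109), np.float64(0.5), np.float64(-2.75)), (np.float64(0.027440557346542258), np.float64(0.25), np.float64(-2.75)), (np.float64(0.028155779899271642), np.float64(0.5), np.float64(-2.5)), (np.float64(0.028173281602395274), np.float64(0.25), np.float64(-2.5))]
 77  70  67  86 112  76  27  11  24  23  24  23  15  15  15  13  23  13  15  16  20  14  10  21  18  22  23  10  18  39 103 103 105 115 116 122
 78  73  64  79 127  90  37  20  10  22  12  22  14  22  20  16  25  18  21  23  13  11  14  22  11  15  17  12  10  46 108 133 151 158 151 145
 85  72  67  79 141 100  42  18  10  14  17  25  29  18  21  15  23  23  22  22  21  20  12  25  13  14  23  16  20  48 118 156 165 164 158 155
 98  80  72  83 162 116  44  17  15  10  15  16  15  22  14  24  16  15  15  10  15  14  15  14  16  22  10  19  29  77 144 176 181 175 175 170
124 114 118 131 172 121  46  15  19  10  15  13  11  16  12  17  12  15  21  11  19  16  17  16  18  21  10  16  43 114 179 197 197 199 195 194
168 169 172 187 191 125  49  13  14  19  15  18  18  22  21  23  12  20  13  18  14  13  12 
[... 1079 characters left out ...]
 201 198 195 180 183 143  78  34  28  57 121 116  68  29  46 119 140 106  83 100 139 182 200 200 197 200 201 201 202 200 199
200 198 198 198 198 201 200 203 200 196 164 121  79  67 108 161 125  66  37  55 113 172 163 151 162 171 173 192 201 199 200 201 202 199 201 201
197 201 202 198 203 202 202 202 201 201 196 177 148 140 158 159 107  69  89 122 147 185 194 196 190 148 115 168 194 200 202 200 201 201 202 197
202 201 199 202 201 200 199 190 195 198 199 201 195 195 196 178 136 133 159 183 195 199 200 198 195 150 120 162 192 198 200 201 201 200 198 201
201 200 199 200 201 200 189 157 165 189 200 201 199 200 200 198 180 186 196 200 201 201 200 201 198 179 174 190 200 199 200 199 201 196 182 178
```

```bash
python3 - <<'E'
from fit import *
g3=np.load("side3.npz")["im"].astype(float).mean(2); g0=np.load("side0.npz")["im"].astype(float).mean(2)
e=[.5597,.08603,.150]; zu=e[2]-.0155
def ext(pts): p=proj("side",pts); return p.min(0),p.max(0)
print("cap top circ",ext(cyl(e[0],e[1],zu+.044,zu+.044,.021)),"neck bottom",ext(cyl(e[0],e[1],zu,zu,.0185)))
print("rows 242..254, u 232..250"); np.savetxt("/dev/stdout",g3[242:254,232:251].astype(int),fmt="%3d")
# edges of neck rows 273-276
print("core img0 rows 296..314, u 234..256"); np.savetxt("/dev/stdout",g0[294:314,234:258].astype(int),fmt="%3d")
S=[.5596,.0867]
print("core pred top",ext(cyl(*S,.084,.084,.005)),"foot",ext(cyl(*S,.06,.06,.005)),"disc",ext(cyl(*S,.06,.06,.03)))
for n,g in (("0",g0),):
    rr=g[306,205:285]; print("disc row306",rr.astype(int)); print("disc col 230",g[285:330,228].astype(int))
E
```

```text
cap top circ (array([225.06380185, 246.39967758]), array([253.92414261, 268.0120825 ])) neck bottom (array([228.66341695, 266.9542145 ]), array([253.07204721, 285.92212294]))
rows 242..254, u 232..250
core img0 rows 296..314, u 234..256
core pred top (array([239.11117662, 294.40942628]), array([245.42114669, 299.5043657 ])) foot (array([239.81846489, 303.47400243]), array([245.99977474, 308.54712152])) disc (array([224.31778155, 291.18687695]), array([261.42801247, 321.64750829]))
disc row306 [154 155 152 153 153 153 154 154 155 152 155 154 154 154 155 153 153 154
 153 151 123 104  99  99  98  95  98 100  97  98  98  97  96  97  97  86
  62  49  38  38  40  43  59  63  65  67  81  94  99  99  96  98  97  98
  96  97 101 135 150 150 140 142 140 147 152 150 150 149 153 152 153 153
 151 156 154 154 152 154 155 154]
disc col 230 [153 156 153 156 152 154 154 152 153 155 155 153 146 127 111 102 101  97
  98  96  97  99  99  98  95  98  98  95  96  98 113 135 151 155 152 154
 152 152 154 156 154 155 153 154 154]
63  90  95  96  97  97  99  97  98
 96  96  96  97  96  96  77  55  45  45  38  39  41  52  61  61  82  94  96  98  97  96  99  97
 98  98  97  96  97  97  86  62  49  38  38  40  43  59  63  65  67  81  94  99  99  96  98  97
 97 100  99  99  98  99  93  80  62  52  55  54  55  63  63  62  66  75  91  96  98  98  97  98
 99  98  96  97 100  97  98  94  84  76  78  79  77  80  78  73  77  91  97  96  97 100  94  97
 95  99 100  99  95  98  97  96  95  98  98  97  96  91  93  95  96  96  99  99  99  98  95  96
 99 100  96  95 101  96  97  97  95  99  94  96  99  94  97  95  99  99  97  98  98  96  98  99
 99  98  99  97  98  96  97  98  98  99 101  97 100  95  97  96  99  96  98  95  99 100  98  99
 96  96  97  99  96  96  95  97 103  97  96  97 100  99  98  95  99 100  99  98  96  97  96  98
100  97  96  99  96  95  98  96  98  96 100  99  98  98  97  95  94  97  99  98 100  98  96  94
```

```bash
python3 - <<'E'
from fit import *
np.set_printoptions(linewidth=200)
g3=np.load("side3.npz")["im"].astype(float).mean(2); g0=np.load("side0.npz")["im"].astype(float).mean(2)
print(g3[242:254,232:251].astype(int))
print(g0[292:306,234:254].astype(int))
def edge(p,lev):  # subpixel crossings
    s=p-lev; i=np.where(s[:-1]*s[1:]<0)[0]; return i+s[i]/(s[i]-s[i+1])
# disc ellipse fit by radial edges
w=[]
c=np.array([243.2,306.2])
for a in np.linspace(0,2*np.pi,120,endpoint=False):
    dirv=np.array([np.cos(a),.82*np.sin(a)]); rr=np.arange(12,24,.1)
    uv=c+rr[:,None]*dirv; p=cv2.remap(g0.astype(np.float32),uv[None,:,0].astype(np.float32),uv[None,:,1].astype(np.float32),cv2.INTER_LINEAR)[0]
    x=edge(p,126)
    if len(x)==1: w.append(c+(12+.1*x[0])*dirv)
w=np.array(w); W=ray("side",w,.06)[:,:2]
A=np.c_[2*W,np.ones(len(W))]; 
for it in range(3):
    q=np.linalg.lstsq(A,(W**2).sum(1),rcond=None)[0]; R=np.sqrt(q[2]+q[:2]@q[:2]); res=np.hypot(*(W-q[:2]).T)-R; k=abs(res)<2*res.std(); W,A=W[k],A[k]
print("side disc",q[:2],R,res.std(),len(W))
gt=np.load("top0.npz")["im"].astype(float); gt=gt[...,0]-gt[...,2]
w=[];c=np.array([178.2,184.2])
for a in np.linspace(0,2*np.pi,120,endpoint=False):
    dirv=np.array([np.cos(a),np.sin(a)]); rr=np.arange(11,21,.1); uv=c+rr[:,None]*dirv
    p=cv2.remap(gt.astype(np.float32),uv[None,:,0].astype(np.float32),uv[None,:,1].astype(np.float32),cv2.INTER_LINEAR)[0]
    lev=(p[:20].mean()+p[-20:].mean())/2; x=edge(p,lev)
    if len(x)==1: w.append(c+(11+.1*x[0])*dirv)
W=ray("top",np.array(w),.06)[:,:2]; A=np.c_[2*W,np.ones(len(W))]
for it in range(3):
    q=np.linalg.lstsq(A,(W**2).sum(1),rcond=None)[0]; R=np.sqrt(q[2]+q[:2]@q[:2]); res=np.hypot(*(W-q[:2]).T)-R; k=abs(res)<2*res.std(); W,A=W[k],A[k]
print("top disc",q[:2],R,res.std(),len(W))
E
```

```text
[[112 110 116 151 165 165 166 165 164 164 163 159 158 161 160 161 163 160 135]
 [114 117 131 156 167 168 166 163 166 166 161 158 160 158 161 161 163 165 157]
 [114 119 147 162 166 167 164 164 164 165 160 156 157 160 164 164 164 165 160]
 [128 134 155 167 166 166 163 161 165 159 158 157 160 159 161 164 163 163 160]
 [147 158 162 160 151 146 143 141 141 138 135 135 144 150 157 160 162 163 156]
 [151 151 147 138 110  91  77  73  74  72  69  75  98 114 130 138 149 158 158]
 [137 105  90  74  49  40  36  30  35  37  36  34  46  49  56  68 105 138 147]
 [ 73  49  46  35  29  33  32  24  34  32  31  28  28  33  41  58  91 124 138]
 [ 39  28  29  31  31  35  32  28  23  28  30  30  37  57  82 103 128 135 134]
 [ 25  31  24  29  30  28  26  23  22  32  33  57  84 103 126 137 134 126 109]
 [ 24  30  26  22  26  18  28  17  24  30  59  99 128 135 131 128 112  93  65]
 [ 21  26  29  26  28  21  23  20  34  65 100 129 135 128 116  96  76  54  28]]
[[150 149 139 129 118 115 107 102 102 101 102 103 102 101 105 109 110 124 138 145]
 [139 125 109 100  98  98  99  95  97  99  97  96  98  98  98 100  9
[... 471 characters left out ...]
  74  55  72  94  98  97  96 100  98 100]
 [ 98  98  97  99  98  95  71  56  54  54  48  43  61  89  99  99  99  99  95  98]
 [100  95  97  97  97  95  71  50  44  47  40  45  60  88  99  97  97  97  99  96]
 [ 95  98  98  96  96  94  75  58  44  46  41  43  61  86  96  96  96  98  96  98]
 [ 96  96  96  97  97  94  74  56  44  42  40  40  56  82  85  87  94  96  96  98]
 [ 97  98  97  97  97  95  79  55  45  40  39  37  42  58  62  63  90  95  96  97]
 [ 96  96  96  97  96  96  77  55  45  45  38  39  41  52  61  61  82  94  96  98]]
side disc [0.55893747 0.08616268] 0.030080414722365733 0.0002006296427981582 108
top disc [0.56076432 0.08829079] 0.02958436221323208 8.637177281052458e-05 102
```

```bash
python3 - <<'E'
from h import *
f=np.load("side3.npz"); g=f["im"].astype(int).min(2)
v,u=np.mgrid[:420,:560]
m=(g>75)&(u>239)&(u<254)&(v>247)&(v<258)&((v-247)> -0.9*(u-252)-4)&(u+0*v<252)
n,l,st,ce=cv2.connectedComponentsWithStats(((g>75)&(u>238)&(u<256)&(v>244)&(v<260)).astype(np.uint8))
print(g[246:259,238:256])
for a,b in (([242.0,254.8],[250.6,250.4]),):
    A=ray("side",[a,b],.150-.0155+.047)[:,:2]; print(A, np.arctan2(*(A[1]-A[0])[::-1]), A-[.5597,.0860])
E
```

```text
[[100  99  99  95  92  92  99 103 108 110 112 114 106 103  83  45  25  21]
 [ 56  55  56  54  52  55  68  81  90  95 103 110 109 103  92  60  30  22]
 [ 30  26  29  35  34  33  39  39  41  49  75  98 107 110 106  66  33  29]
 [ 31  22  31  31  30  25  26  32  39  51  77 104 116 109 105  67  33  23]
 [ 31  27  19  25  29  28  34  52  70  89 110 116 116 100 102  70  37  28]
 [ 25  20  20  31  31  49  73  90 109 119 116 110  94  82  86  60  32  28]
 [ 27  16  23  29  52  87 111 118 115 112  98  81  56  42  49  40  24  29]
 [ 22  15  32  56  86 113 118 111 101  83  67  49  26  27  20  27  24  46]
 [ 26  16  31  78 102 111 100  84  69  53  31  28  19  17  26  19  23  44]
 [ 19  19  26  53  77  87  77  55  31  33  17  27  23  22  18  17  24  36]
 [ 26  17  18  32  49  50  37  34  28  19  26  20  13  19  15  18  18  32]
 [ 24  12  17  15  23  24  23  22  24  21  10  24  24  23  21  24  21  30]
 [ 21  18  13  25  19  17  22  18  10  18  23  25  31  20  24  21  20  27]]
[[0.5564834  0.08366854]
 [0.54659997 0.07243056]] -2.292150827936939 [[-0.0032166  -0.00233146]
 [-0.01310003 -0.01356944]]
```

The pointer reads -2.29 rad against -2.27 expected. The side offset is near zero, so the spindle is at about (0.5590, 0.0862). Now I'll rotate to key + 0.35 rad and lower onto the core with force checks.

```bash
cat >> h.py <<'E'
PR=3.59
def yaw(p):  # tool yaw for pointer angle p (p in about -0.2..-3.2)
    return p-PR+2*np.pi
def force(n=6,dt=.01):
    r=[]
    for _ in range(n): r.append(np.r_[manip.current_force(),manip.current_ft_torque()]); manip.dwell(dt)
    return np.mean(r,0)
E
python3 - <<'E'
from h import *
S=np.array([.5590,.0862])
manip.move_ptp([*S,.110],rot(yaw(-.65))); manip.dwell(.3)
b=force(10); np.save("base.npy",b); print("base",np.round(b,2),manip.current_time(),manip.current_qpos()[5])
z=.110
for z in (.1035,.101,.1,.099,.098,.097,.095,.092):
    t0=manip.current_time(); manip.move_l([*S,z],max_speed=.03)
    f=force(4)-b; print(z,np.round(f,2),np.round(manip.current_ee_pos(),4),round(manip.current_time(),2))
    if f[2]>4 or np.hypot(*f[:2])>6: break
E
```

```text
base [ 0.08  0.07 -0.52 -0.01 -0.    0.01] 11.25 -1.9723300789605023
0.1035 [-0.04 -0.12 -0.14  0.01  0.03 -0.01] [0.5589 0.0862 0.1033] 11.65
0.101 [-0.6  -0.51 -0.57  0.02  0.   -0.01] [0.559  0.0862 0.1009] 11.93
0.1 [ 0.11  0.47 -0.18  0.11 -0.03  0.01] [0.559  0.0863 0.1   ] 12.22
0.099 [ 0.07  1.36 -0.22  0.16 -0.02 -0.02] [0.559  0.0862 0.099 ] 12.5
0.098 [-0.12  0.97 -0.22  0.24  0.01  0.  ] [0.5589 0.0862 0.0979] 12.78
0.097 [-0.16  1.11 -0.15  0.31  0.02 -0.01] [0.559  0.0862 0.097 ] 13.07
0.095 [-0.14  1.44 -1.32  0.39 -0.02 -0.02] [0.5589 0.0862 0.0948] 13.35
0.092 [ 0.08  2.39 -1.59  0.44  0.02  0.  ] [0.5588 0.0862 0.0917] 13.63
```

The core entered the bore. A small +y side force shows the tool should shift +y slightly. I'll correct that and go down onto the key.

```bash
python3 - <<'E'
from h import *
b=np.load("base.npy")
S=np.array([.5590,.0862])
for dy in (.0005,.001,.0015):
    manip.move_l([S[0],S[1]+dy,.092],max_speed=.02); f=force(6)-b; print(dy,np.round(f,2),round(manip.current_time(),2))
    if f[1]<.4 or f[3]<.1: break
S[1]+=dy; np.save("S.npy",S)
for z in (.0895,.0875,.0865,.086,.0855,.0850,.0845,.084):
    manip.move_l([*S,z],max_speed=.03)
    f=force(4)-b; print(z,np.round(f,2),np.round(manip.current_ee_pos(),4),round(manip.current_time(),2))
    if f[2]>3 : break
E
```

```text
0.0005 [-0.28 -0.29  0.1   0.03  0.   -0.  ] 13.93
0.0895 [ 0.57 -0.38 -0.17 -0.01 -0.   -0.  ] [0.5589 0.0867 0.0894] 14.22
0.0875 [-0.09  0.14 -0.22 -0.02  0.   -0.02] [0.5589 0.0867 0.0874] 14.5
0.0865 [ 0.49 -0.42  0.18  0.03 -0.05 -0.01] [0.5591 0.0867 0.0865] 14.78
0.086 [-0.52  0.62  5.12 -0.    0.07 -0.06] [0.5592 0.0868 0.0863] 15.07
```

Well aligned now, and the knob stands on the key at TCP z≈0.0862 with about 5 N. Next is the slow clockwise search under light force.

```bash
cat > turn.py <<'E'
from h import *
b=np.load("base.npy"); S=np.load("S.npy")
z=.0860; p=-.65; ok=False
while p>-1.75:
    p-=.04
    manip.move_l([*S,z],rot(yaw(p)),max_speed=.03)
    f=force(4)-b
    print(round(p,2),round(z,4),np.round(f[[0,1,2,5]],2),round(manip.current_ee_pos()[2],4),round(manip.current_time(),2))
    if f[2]>8: z+=.0003
    if f[2]<1.5:
        # key gone? probe down
        manip.move_l([*S,z-.0015],rot(yaw(p)),max_speed=.01); f=force(4)-b; e=manip.current_ee_pos()[2]
        print("  probe",np.round(f[[0,1,2,5]],2),round(e,4))
        if f[2]<3 and e<.0852: ok=True; z-=.0015; break
        if f[2]>10: print("high"); 
        manip.move_l([*S,z-.0003],rot(yaw(p)),max_speed=.03); z-=.0003
print(ok,p,z); np.save("pz.npy",[p,z])
E
python3 turn.py
```

```text
-0.69 0.086 [0.55 0.61 5.56 0.  ] 0.0863 15.35
-0.73 0.086 [1.09 1.21 5.43 0.01] 0.0863 15.63
-0.77 0.086 [ 1.1   0.89  6.14 -0.  ] 0.0862 15.92
-0.81 0.086 [1.41 0.55 5.82 0.  ] 0.0862 16.2
-0.85 0.086 [1.19 0.8  5.63 0.01] 0.0862 16.48
-0.89 0.086 [1.09 0.7  5.16 0.01] 0.0862 16.77
-0.93 0.086 [1.38 0.97 5.68 0.  ] 0.0861 17.05
-0.97 0.086 [2.42 0.27 5.46 0.02] 0.086 17.33
-1.01 0.086 [1.61 0.   4.27 0.02] 0.0859 17.62
-1.05 0.086 [ 0.06 -0.04  0.5  -0.  ] 0.0854 17.9
  probe [-1.27 -1.35 -0.87 -0.04] 0.0842
True -1.0500000000000003 0.08449999999999999
```

The key was found at -1.05 rad, matching the estimate. Going home now: expected 10 mm below contact, so TCP ≈ 0.076.

```bash
cat > down.py <<'E'
from h import *
b=np.load("base.npy"); S=np.load("S.npy"); p,z=np.load("pz.npy")
# centre a bit further into the play
p-=.04; manip.move_l([*S,z],rot(yaw(p)),max_speed=.03)
for z in (.083,.081,.079,.0775,.077,.0766,.0763,.076,.0757,.0754,.0751):
    manip.move_l([*S,z],max_speed=.02); f=force(4)-b; e=manip.current_ee_pos()
    print(z,np.round(f,2),np.round(e,4),round(manip.current_time(),2))
    if f[2]>5: break
np.save("pz.npy",[p,z])
E
python3 down.py
```

```text
0.083 [-1.22 -0.34 -0.7  -0.1   0.21 -0.02] [0.5589 0.0867 0.0829] 18.77
0.081 [-1.8  -0.74 -0.62 -0.14  0.24 -0.03] [0.5588 0.0867 0.0808] 19.05
0.079 [-1.86 -1.18 -0.92 -0.16  0.34 -0.04] [0.5589 0.0867 0.0788] 19.33
0.0775 [-1.86 -1.11 -0.6  -0.19  0.39 -0.03] [0.5589 0.0867 0.0774] 19.62
0.077 [-2.6  -1.26  0.98 -0.24  0.47 -0.04] [0.559  0.0867 0.077 ] 19.9
0.0766 [-3.99 -1.36  2.52 -0.24  0.58 -0.03] [0.559  0.0867 0.0767] 20.18
0.0763 [-5.26 -1.71  6.96 -0.25  0.87 -0.05] [0.559  0.0867 0.0767] 20.47
```

It bottomed at z≈0.0766, a 9.6 mm drop, so it is fully home. Now I'll turn clockwise to the mark (-3.07 rad), relaxing the x side load.

```bash
python3 - <<'E'
from h import *
b=np.load("base.npy"); S=np.load("S.npy"); p,z=np.load("pz.npy"); z=.0766; S[0]-=.0003; np.save("S.npy",S)
for q in np.linspace(p,-3.07,10)[1:]:
    manip.move_l([*S,z],rot(yaw(q)),max_speed=.03); f=force(3)-b
    print(round(q,2),np.round(f,2),round(manip.current_time(),2))
    if abs(f[5])>.4 or f[2]>12 or np.hypot(*f[:2])>12: print("stop"); break
im,d=manip.grab_frame("side"); cv2.imwrite("pics/s5.png",cv2.convertScaleAbs(cv2.resize(im[215:335,180:324,::-1],(720,600),interpolation=cv2.INTER_CUBIC),alpha=1.6))
print(manip.current_qpos())
E
```

```text
-1.31 [ 0.95  0.36  0.61  0.05 -0.08 -0.  ] 20.86
-1.53 [ 3.58  2.41 -0.76  0.52 -0.62  0.02] 21.25
-1.75 [ 4.23  2.63 -0.82  0.53 -0.76  0.01] 21.64
-1.97 [ 4.27  2.19 -0.38  0.43 -0.82  0.05] 22.03
-2.19 [ 4.23  1.62  1.18  0.34 -0.76  0.  ] 22.43
-2.41 [ 3.61  1.35  0.98  0.22 -0.68  0.01] 22.82
-2.63 [ 2.35  0.48  2.    0.16 -0.5   0.01] 23.21
-2.85 [ 1.41  0.12  2.66  0.17 -0.28  0.  ] 23.6
-3.07 [-0.3   1.11  3.66  0.24  0.01 -0.03] 23.99
[7.16846417e-02 5.80076671e-01 1.72937783e+00 9.86447152e-05
 8.32880311e-01 4.43418535e-01]
```

View pics/s5.png

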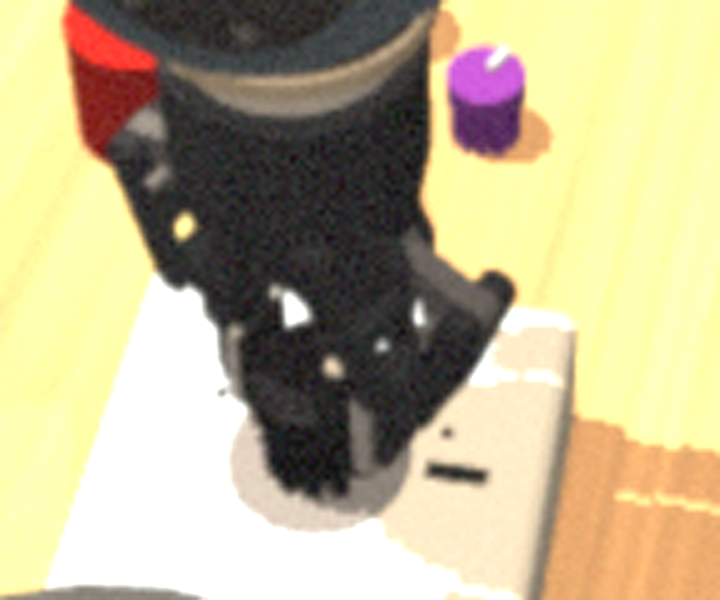

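The knob sits on the disc with the fingers around its cap. The pointer is hidden, so I'll release, lift clear and check.

```bash
python3 - <<'E'
from h import *
S=np.load("S.npy")
manip.set_gripper(.75); print(manip.current_time(),np.round(manip.current_force(),2))
manip.move_l([*S,.20],max_speed=.15)
manip.move_ptp([.45,-.25,.25],rot(-.4)); print(manip.current_time())
for c in("side","top"):
    im,d=manip.grab_frame(c); np.savez(c+"6.npz",im=im,d=d); cv2.imwrite(f"pics/{c}6.png",im[:,:,::-1])
    k=manip.get_calibration(c)
im=np.load("side6.npz")["im"]; cv2.imwrite("pics/s6c.png",cv2.convertScaleAbs(cv2.resize(im[265:345,200:296,::-1],(720,600),interpolation=cv2.INTER_CUBIC),alpha=1.6))
im=np.load("top6.npz")["im"]; cv2.imwrite("pics/t6c.png",cv2.convertScaleAbs(cv2.resize(im[144:224,130:226,::-1],(720,600),interpolation=cv2.INTER_CUBIC),alpha=1.3))
E
```

```text
24.3917 [-1.04  0.51  0.15]
26.7083
```

View pics/s6c.png

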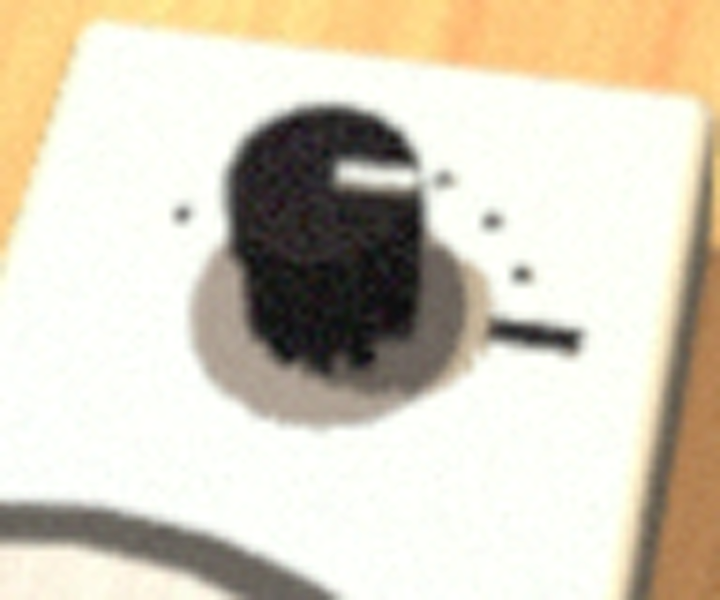

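View pics/t6c.png

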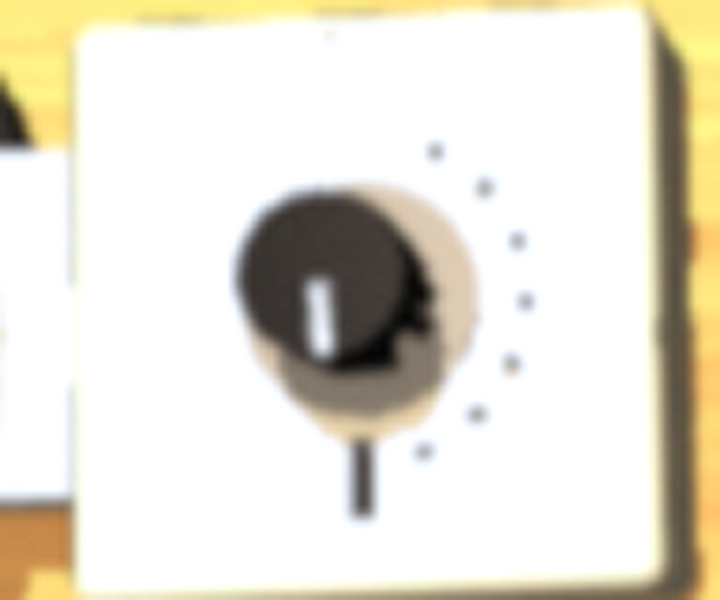

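View pics/top6.png

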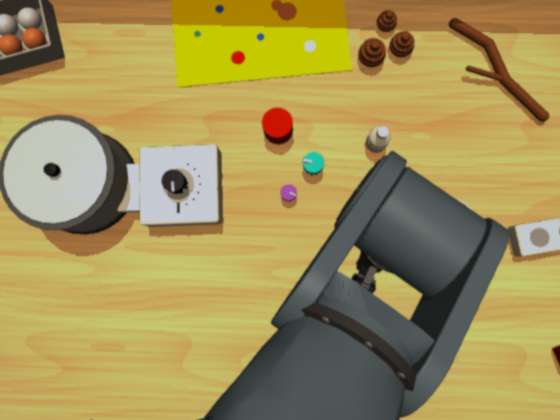

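The knob stands on the console in both views, with its rib towards the mark. In top (crop) the rib runs (315,280) to (323,355) and the mark is at (362,478). Checking the pointer angle and height numerically.

```bash
python3 - <<'E'
from h import *
v,u=np.mgrid[:420,:560]
for c in("top","side"):
    f=np.load(c+"6.npz"); im=f["im"].astype(float); d=f["d"]
    k=manip.get_calibration(c); K,R,t=(np.array(k[n]) for n in("camera_matrix","R","t"))
    P=(np.stack([(u-K[0,2])/K[0,0]*d,(v-K[1,2])/K[1,1]*d,d],-1)-t)@R
    a=np.hypot(P[...,0]-.559,P[...,1]-.0867)<.018
    con=(abs(np.hypot(P[...,0]-.559,P[...,1]-.0867)-.052)<.006)
    zc=np.median(P[con][:,2]); print(c,"cap top above console",np.median(P[a&(P[...,2]>.09)][:,2])-zc,zc)
    u0,v0=proj(c,[.559,.0867,.104])[0]
    g=im.min(2); m=(np.hypot(u-u0,v-v0)<13)&(g>70)
    n,l,st,ce=cv2.connectedComponentsWithStats(m.astype(np.uint8))
    for i in range(1,n):
        if 8<st[i,4]<60:
            q=l==i; W=ray(c,np.c_[u[q],v[q]],.107)[:,:2]; w=g[q]-40; mu=np.average(W,axis=0,weights=w)
            _,V=np.linalg.eigh(np.cov(W.T,aweights=w)); e=V[:,1]; e*=-np.sign(e[0])
            print("  rib",st[i,4],np.round(ce[i],1),"centre",np.round(mu,4),"axis",np.arctan2(e[1],e[0]))
E
```

```text
top cap top above console 0.044133586108738174 0.05875660671005678
  rib 45 [172.3 185.8] centre [0.5488 0.0856] axis -3.015043387971259
side cap top above console 0.044001979111693 0.06110227708738325
  rib 37 [249.6 287.9] centre [0.5472 0.0838] axis -3.040095629587036
```

The cap top is 44.0 mm above the console, so the knob is fully home. The pointer is at -3.02 to -3.04 rad and the mark at about -3.07, well within 0.2 rad. The gripper is open and clear, so I'm handing in.

```bash
python3 - <<'E'
from bench import manip
print(manip.current_joint_vel(),manip.current_time()); manip.sign_off()
E
```

```text
[-0.00196205 -0.00180586  0.00202939 -0.00153918 -0.00126819 -0.00160812] 26.8083
the job is handed in; nothing more can be done
```

The large black knob is back on the spindle, fully home and pointing at the bar-shaped mark. I handed the job in at 26.8 s with the gripper open and clear.

- **Fitting:** I centred the knob in the gripper with two crosswise grips. I pressed it on the key with about 5–6 N while turning it slowly clockwise, and it dropped at about -1.05 rad. It bottomed after about 9.6 mm, and I turned it on clockwise to the mark.
- **Final checks:** The cap top is 44.0–44.1 mm above the console in both cameras. The pointer is at -3.02 to -3.04 rad and the mark at about -3.07 rad, within the 0.2 rad allowed.
- **Bystanders:** The arm touched only the large knob and the melter. The candle and paint bottle stand as before in the last top picture. The arm hid the glass cup and the small black knob in it.
- **Disagreements:**
  - The trained networks reported the pot in place of the spindle, mark and key, so I measured those from the pictures instead.
  - The top and side cameras differed by 2–3 mm at the spindle. I trusted the side camera, checked against the held knob, and the side force during insertion then corrected y by 0.5 mm.

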